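# Put the spring tubes away and shut the spring drawer

## Task

Draw every spring tube that is there straight up out of the two light white stands, without tipping or lifting a stand, and lay the tubes down in the open drawer. When all of them lie in it, push the drawer fully home, without slamming it, until it snaps in at its detent. Leave the stands standing upright on the cart and everything else where it is.

Things in the scene. Friction and masses are not known exactly. Their poses are not given: they have to be found in the camera images.
- tube1: spring tube: closed square aluminium tube 14 x 14 mm, 75 mm long, black cap flush at its top end, 30 g; may be absent. Origin at its middle, z along its length towards the cap, x and y square to its flat faces. Starts upright in stand_a, its foot 8 mm above the cart top, so 41 mm of it shows above the stand
- tube2: spring tube: closed square aluminium tube 14 x 14 mm, 75 mm long, black cap flush at its top end, 30 g; may be absent. Origin at its middle, z along its length towards the cap, x and y square to its flat faces. Starts upright in stand_a, its foot 8 mm above the cart top, so 41 mm of it shows above the stand
- tube3: spring tube: closed square aluminium tube 14 x 14 mm, 75 mm long, black cap flush at its top end, 30 g; may be absent. Origin at its middle, z along its length towards the cap, x and y square to its flat faces. Starts upright in stand_a, its foot 8 mm above the cart top, so 41 mm of it shows above the stand
- tube4: spring tube: closed square aluminium tube 14 x 14 mm, 75 mm long, black cap flush at its top end, 30 g; may be absent. Origin at its middle, z along its length towards the cap, x and y square to its flat faces. Starts upright in stand_b, its foot 8 mm above the cart top, so 41 mm of it shows above the stand
- tube5: spring tube: closed square aluminium tube 14 x 14 mm, 75 mm long, black cap flush at its top end, 30 g; may be absent. Origin at its middle, z along its length towards the cap, x and y square to its flat faces. Starts upright in stand_b, its foot 8 mm above the cart top, so 41 mm of it shows above the stand
- tube6: spring tube: closed square aluminium tube 14 x 14 mm, 75 mm long, black cap flush at its top end, 30 g; may be absent. Origin at its middle, z along its length towards the cap, x and y square to its flat faces. Starts upright in stand_b, its foot 8 mm above the cart top, so 41 mm of it shows above the stand
- stand_a: light white plastic stand, loose on the cart, 110 mm (x) x 46 mm (y) x 42 mm high, about 70 g; origin at the centre of its underside, z up. Three square upright blind holes in a row along its x at -34, 0 and +34 mm, 16 mm wide, 34 mm deep; 2 mm play about each tube
- stand_b: light white plastic stand, loose on the cart, 110 mm (x) x 46 mm (y) x 42 mm high, about 70 g; origin at the centre of its underside, z up. Three square upright blind holes in a row along its x at -34, 0 and +34 mm, 16 mm wide, 34 mm deep; 2 mm play about each tube
- drawer (a joint): how far the shallow steel drawer stands out of its grey cabinet, m: 0 = home, about 0.115 to 0.15 at the start. It slides with about 1 N of friction; from about 11 to 5 mm before home a sprung detent resists with up to about 4 N, past it the drawer snaps home and is held there
- drawer_floor (a point): on the drawer's inner floor, at the middle of the inner face of its front panel, 12 mm above the cart top; moves with the drawer. x points into the cabinet (the way it is pushed), y along the front to the left, z up. The tray's inside is 196 mm in x and in y, walls 30 mm above the floor; front panel 8 mm thick, 224 mm wide, its top 46 mm above the floor
- cabinet: fixed grey steel cabinet of the drawer, 220 mm deep (x), 228 mm wide (y), 70 mm high; origin at the centre of its underside, axes as drawer_floor. Its front face lies at x = value of drawer in the frame of drawer_floor, so only that length of the tray is open from above; its opening clears 50 mm above the drawer's floor
- drawer_handle (a point): middle of the drawer's steel bar handle (100 mm long along y, standing 35 mm out of the front panel), 34 mm above the cart top; axes as drawer_floor
- canister: brass screw-top canister with knurled lid, 61 mm diameter, 91 mm high; bystander, loose; origin at the centre of its underside
- gauge: round nickel spring-tension gauge lying on its back, 60 mm across, 22 mm high, stem to 73 mm along x; bystander, loose; origin at the centre of its underside
- pad_cup1: white plastic pad cup, 44 mm diameter, 30 mm high; bystander, loose; origin at the centre of its underside
- pad_cup2: white plastic pad cup, 44 mm diameter, 30 mm high; bystander, loose; origin at the centre of its underside
- screwdriver: rosewood-handled screwdriver lying on the cart, 190 mm long along x; bystander, loose
- key_block: cast iron key holder block 70 x 50 mm, 55 mm high with its two pins; bystander, loose; origin at the centre of its underside
Mind the look-alikes: they are no part of the job. What is shaped like the stand_b but red is not meant.

How it is judged:
On the way, in this order (a step that is already met when the one before it is completed fails the run):
1. every spring tube that is there lies inside the drawer while it is still open (x of tube1 in the frame of drawer_floor between 0 and 0.2 m and y of tube1 in the frame of drawer_floor between -0.1 and 0.1 m and z of tube1 in the frame of drawer_floor between 0 and 0.034 m and x of tube2 in the frame of drawer_floor between 0 and 0.2 m and y of tube2 in the frame of drawer_floor between -0.1 and 0.1 m and z of tube2 in the frame of drawer_floor between 0 and 0.034 m and x of tube3 in the frame of drawer_floor between 0 and 0.2 m and y of tube3 in the frame of drawer_floor between -0.1 and 0.1 m and z of tube3 in the frame of drawer_floor between 0 and 0.034 m and x of tube4 in the frame of drawer_floor between 0 and 0.2 m and y of tube4 in the frame of drawer_floor between -0.1 and 0.1 m and z of tube4 in the frame of drawer_floor between 0 and 0.034 m and x of tube5 in the frame of drawer_floor between 0 and 0.2 m and y of tube5 in the frame of drawer_floor between -0.1 and 0.1 m and z of tube5 in the frame of drawer_floor between 0 and 0.034 m and x of tube6 in the frame of drawer_floor between 0 and 0.2 m and y of tube6 in the frame of drawer_floor between -0.1 and 0.1 m and z of tube6 in the frame of drawer_floor between 0 and 0.034 m and value of joint drawer above 0.05 m), for 0.2 s.
2. the drawer is pushed home past its detent (value of joint drawer below 0.003 m), for 0.2 s.
At the end, for the whole second after the job is handed in: every tube that is there is at rest inside the drawer, lying down (its middle less than 34 mm above the drawer's floor), the drawer is within 3 mm of home, and both stands stand upright (within 0.1 rad) on the cart (x of tube1 in the frame of drawer_floor between 0 and 0.2 m and y of tube1 in the frame of drawer_floor between -0.1 and 0.1 m and z of tube1 in the frame of drawer_floor between 0 and 0.034 m and x of tube2 in the frame of drawer_floor between 0 and 0.2 m and y of tube2 in the frame of drawer_floor between -0.1 and 0.1 m and z of tube2 in the frame of drawer_floor between 0 and 0.034 m and x of tube3 in the frame of drawer_floor between 0 and 0.2 m and y of tube3 in the frame of drawer_floor between -0.1 and 0.1 m and z of tube3 in the frame of drawer_floor between 0 and 0.034 m and x of tube4 in the frame of drawer_floor between 0 and 0.2 m and y of tube4 in the frame of drawer_floor between -0.1 and 0.1 m and z of tube4 in the frame of drawer_floor between 0 and 0.034 m and x of tube5 in the frame of drawer_floor between 0 and 0.2 m and y of tube5 in the frame of drawer_floor between -0.1 and 0.1 m and z of tube5 in the frame of drawer_floor between 0 and 0.034 m and x of tube6 in the frame of drawer_floor between 0 and 0.2 m and y of tube6 in the frame of drawer_floor between -0.1 and 0.1 m and z of tube6 in the frame of drawer_floor between 0 and 0.034 m and value of joint drawer below 0.003 m and angle between each of stand_a, stand_b's own z axis and vertical below 0.1 rad and height (world z) of each of stand_a, stand_b below 0.01 m and linear speed of each of tube1, tube2, tube3, tube4, tube5, tube6 below 0.03 m/s); the robot touches nothing.
It fails at once if a stand is tipped by more than 0.35 rad (angle between any of stand_a, stand_b's own z axis and vertical above 0.35 rad).
It fails at once if a stand is lifted 20 mm off the cart (height (world z) of any of stand_a, stand_b above 0.02 m).
It fails at once if the drawer is slammed shut (faster than 0.5 m/s) (velocity of joint drawer below -0.5 m/s).
It fails at once if another thing on the cart is moved by more than 50 mm (distance of any of canister, gauge, pad_cup1, pad_cup2, screwdriver, key_block from where it was at the start of the episode above 0.05 m).
Of tube1, tube2, tube3, tube4, tube5, tube6 only 4 to 6 are there at a start; the rules pass over those that are not, and their reading is None.
At some moment in a run one of stand_a, stand_b may be knocked a few centimetres aside while the robot is not near it.
Once in a run the grip may slacken for a moment while it holds something.
It also fails if it takes over 210 s, if anything falls off the work surface, if the arm or the gripper's body presses on something with over 40 N, if the wrist force passes 120 N, or if a joint passes its speed limit or range.

## Robot

A 7-joint arm with a two-finger parallel gripper is mounted at the origin on the work surface. World frame = base frame: x ahead of the robot, y to its left, z up, the work surface at z = 0. Lengths are in m, angles in rad, forces in N, time in s.
With the tool pointing down it reaches from about 0.35 to 0.9 m from the base axis. Payload 19.9 kg.
Tool frame: the origin (TCP) lies on the centre line of the jaws, within the pads' length; the fingertips stand bot.finger_overhang ahead of it and the grasp point (between the pads) is the TCP (bot.finger_overhang is the distance from the TCP to the fingertips, in m); z points along the fingers, y is the line along which they close (so a half turn about z gives the same grasp; the last joint's range is limited). The gripper opens to 94 mm and grips with 3 to 60 N. Pads are 16 mm wide; open, the fingers measure 119 mm over their backs; the gripper's body (75 mm by 177 mm) begins 78 mm behind the grasp point.
Start: joints at [1.167, 0.417, -0.01, 1.614, 0.005, 1.111, -0.053], TCP at [0.222, -0.584, 0.224] pointing down, gripper open.
Joint ranges: [-2.81, 2.81], [-0.39, 2.02], [-1.27, 1.25], [0.06, 2.57], [-1.19, 4.33], [0.19, 2], [-2.82, 2.82]. Speed limits (rad/s): [1.89, 1.89, 2.39, 2.39, 3.01, 3.01, 3.01].

## Interface

Orientations are given as a rotation vector (axis times angle).
In Python, from plant import status, grab_frame, camera_model, bot gives the robot as it stands.
- The arm moves only by the shell command python3 -m creep 'ROWS'. ROWS is a JSON object of lists of equal length, an entry for each row: "turn": the turn, a rotation vector about the tool's x, y, z in rad, a list of three; "delta_pos": the shift along the tool's x, y, z in cm, a list of three; "grip": the closure, from 0 (fully open) to 1 (shut). A call has 1 to 10 rows; each row shifts and turns the commanded pose from where the row before left it, along the tool's axes as they then stand; what a row does not reach is not made up. A row lasts 1/8 s, in which the tool goes at most 62.5 mm and 10.7 degrees, less where a joint would pass 70% of its speed; a pose out of reach is approached as far as the arm can. A call is refused whole if a number of a shift passes 6.25 or a number of a turn 0.188, either way. A call with a gripper value outside its range is refused whole. The fingers move at their own pace and stop on an object; the grip force is fixed at half the most. Time passes only in rows, so rows that do not move let the fingers close. It gives the time, the measured TCP pose, the force, the opening and the grip force at its end, in the units of the state.
- status.sense(): the state, without advancing time (a new reading comes with each control period).
- grab_frame(name): name is "scene" or "top"; returns (picture, depth): 400x640x3 uint8, red, green, blue; 400x640 float32, m along the optical axis (not along the pixel's ray), 0 where there is no reading.
- camera_model(name): a dict with "fov_y" (degrees; the focal length in pixels is half the picture's height over the tangent of half this angle, whatever the lens; pixels are square), "cx", "cy" (the principal point, pixels), "R" (3x3) and "t" (3): a world point X has camera coordinates R X + t. Camera axes: x right, y down, z forward; pixel columns grow to the right and rows downward; lengths in m; the calibration is good to about 2 mm. A picture is of the moment at which its call begins. camera_model takes no time and is no camera call.
- bot.close_job(): hands the job in; it is judged then, once.
The state is a dict: "time": time; "joint_positions": joint angles; "joint_velocities": joint speeds; "joint_torque": joint torques, N m; "tcp_pos": TCP position; "tcp_rot": TCP orientation; "force": force on the tool from outside, world axes, zero at the start; "torque": the same for the moment, N m; "opening": finger opening in m; "grasp_force": force on a finger pad.
Only numpy, scipy, OpenCV 4.12 (cv2) and the standard library are available. Lean on these libraries where they do the work, as an engineer would, in place of code of your own. Each camera call takes 0.05 s, during which the arm holds its last target. There are 200 camera calls.

## Working session

There is one attempt and no reset: what is moved stays moved. The work goes in short steps, Python scripts to look and compute and a shell command to move; the robot and the scene stay as the last step left them, time stands still between calls to the robot, and variables do not carry over. Pictures are saved under pics/ and viewed, at most 14 in all, crops included, and the job is handed in when it is done.

```bash
ls; mkdir -p pics
python3 - <<'E'
from plant import status, grab_frame, camera_model, bot
import cv2,numpy as np
s=status.sense(); print({k:np.round(v,3).tolist() for k,v in s.items()}, bot.finger_overhang)
for n in("scene","top"):
    p,d=grab_frame(n); cv2.imwrite(f"pics/{n}0.png",p[:,:,::-1]); np.save(f"pics/{n}0.npy",d)
    print(n,camera_model(n))
E
```

```text
pics
{'time': 0.0, 'joint_positions': [1.166, 0.418, -0.01, 1.614, 0.005, 1.111, -0.053], 'joint_velocities': [0.0, -0.0, 0.0, -0.0, -0.001, 0.001, 0.001], 'joint_torque': [-0.0, -85.127, 0.639, -42.598, -0.049, 0.019, 0.0], 'tcp_pos': [0.222, -0.584, 0.224], 'tcp_rot': [-3.089, -0.567, 0.001], 'force': [0.802, -0.617, -0.483], 'torque': [0.012, 0.016, 0.014], 'grasp_force': 0.0, 'opening': 0.094} 0.019
scene {'fov_y': 43.03212433351386, 'cx': 326.18186002396743, 'cy': 200.19744815816176, 'R': array([[ 0.70683624,  0.70734062,  0.00719567],
       [ 0.49542532, -0.48776   , -0.71877947],
       [-0.50491216,  0.5116243 , -0.6952009 ]]), 't': array([-0.42705783, -0.20401656,  1.85783997])}
top {'fov_y': 52.50363549584422, 'cx': 326.9375131984451, 'cy': 205.44337744005404, 'R': array([[-0.02752519, -0.9995546 , -0.01153081],
       [-0.99666607,  0.0283283 , -0.0765131 ],
       [ 0.07680567,  0.00938633, -0.9970019 ]]), 't': array([0.08783416, 0.56954715, 1.66758885])}
```

View pics/scene0.png

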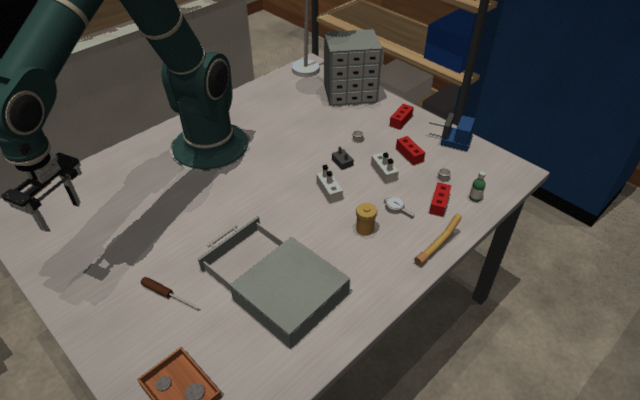

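View pics/top0.png

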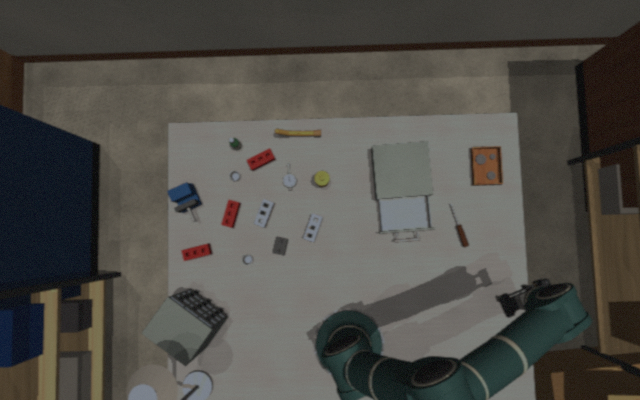

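The scene picture shows two white stands at about (330,185) and (385,167), and the open drawer at about (250,245). In the top picture the stands are at (264,213) and (313,228), the drawer tray is at (403,213), and the screwdriver at (459,226) is near the drawer. I'll enlarge the stands and measure.

```bash
cat > h.py <<'E'
from plant import status, grab_frame, camera_model, bot
import cv2,numpy as np
from scipy.spatial.transform import Rotation as Ro
def cam(n):
    m=camera_model(n); return m,200/np.tan(np.radians(m['fov_y']/2))
def ray(n,u,v,z):
    m,f=cam(n); R=np.array(m['R']);t=np.array(m['t'])
    C=-R.T@t; d=R.T@np.array([(u-m['cx'])/f,(v-m['cy'])/f,1]); return C+d*(z-C[2])/d[2]
def cloud(n,d):
    m,f=cam(n); v,u=np.mgrid[0:400,0:640]
    P=np.stack([(u-m['cx'])/f*d,(v-m['cy'])/f*d,d],-1)-np.array(m['t']); return P@np.array(m['R'])
def proj(n,X):
    m,f=cam(n); c=np.array(m['R'])@X+m['t']; return c[:2]/c[2]*f+[m['cx'],m['cy']]
def crop(p,box,k,name):
    x,y,w,h=box; cv2.imwrite(name,cv2.resize(p[y:y+h,x:x+w],None,fx=k,fy=k,interpolation=cv2.INTER_CUBIC))
E
python3 - <<'E'
from h import *
p=cv2.imread('pics/top0.png');q=cv2.imread('pics/scene0.png')
a=cv2.resize(p[190:250,240:340],None,fx=8,fy=8,interpolation=cv2.INTER_CUBIC)[:300*2]
b=cv2.resize(q[145:205,310:410],None,fx=8,fy=8,interpolation=cv2.INTER_CUBIC)
cv2.imwrite('pics/c0.png',cv2.resize(np.vstack([a,b]),(500,600)))
for n,im,boxes in(('top',p,[(245,195,40,40),(292,205,40,45)]),('scene',q,[(312,158,40,45),(365,145,40,40)])):
    D=np.load(f'pics/{n}0.npy'); P=cloud(n,D); g=im.max(2)
    for x,y,w,h in boxes:
        sub=P[y:y+h,x:x+w]; 
        wm=(g[y:y+h,x:x+w]>130)&(im[y:y+h,x:x+w].max(2).astype(int)-im[y:y+h,x:x+w].min(2)<30)
        hi=sub[...,2]; 
        for lo,up in((.03,.05),(.07,.095)):
            k=(hi>lo)&(hi<up); print(n,(x,y),lo,k.sum(),sub[k].mean(0).round(4) if k.any() else '')
            if lo>.06:
                nn,l,st,c=cv2.connectedComponentsWithStats(k.astype(np.uint8),connectivity=4)
                for i in range(1,nn): print('  ',st[i,4],(c[i]+[x,y]).round(1),sub[l==i].mean(0).round(3))
    D=None
P=cloud('top',np.load('pics/top0.npy'))
for u,v in((400,170),(403,212),(405,231),(403,238),(430,214),(378,214),(350,220)): print((u,v),P[v,u].round(3))
E
```

```text
top (245, 195) 0.03 252 [0.5454 0.3363 0.0415]
top (245, 195) 0.07 28 [0.5626 0.3296 0.0829]
   14 [264.2 204.4] [0.578 0.323 0.083]
   14 [261.4 212.4] [0.547 0.336 0.082]
top (292, 205) 0.03 244 [0.4831 0.134  0.0414]
top (292, 205) 0.07 27 [0.4654 0.1414 0.083 ]
   13 [311.6 227.1] [0.482 0.135 0.082]
   14 [308.7 235.2] [0.45  0.147 0.084]
scene (312, 158) 0.03 339 [0.4877 0.1374 0.0397]
scene (312, 158) 0.07 56 [0.4705 0.1383 0.0789]
   26 [325.  167.3] [0.454 0.144 0.08 ]
   30 [329.5 173.7] [0.485 0.133 0.078]
scene (365, 145) 0.03 285 [0.5534 0.3335 0.0394]
scene (365, 145) 0.07 57 [0.5681 0.3262 0.0796]
   26 [385.5 155. ] [0.551 0.332 0.081]
   31 [390.5 161.1] [0.582 0.321 0.079]
(400, 170) [ 0.704 -0.23   0.071]
(403, 212) [ 0.536 -0.244  0.02 ]
(405, 231) [ 0.456 -0.243  0.053]
(403, 238) [ 0.428 -0.243 -0.002]
(430, 214) [ 0.525 -0.359  0.004]
(378, 214) [ 0.531 -0.142 -0.001]
(350, 220) [ 0.51  -0.023 -0.005]
```

View pics/c0.png

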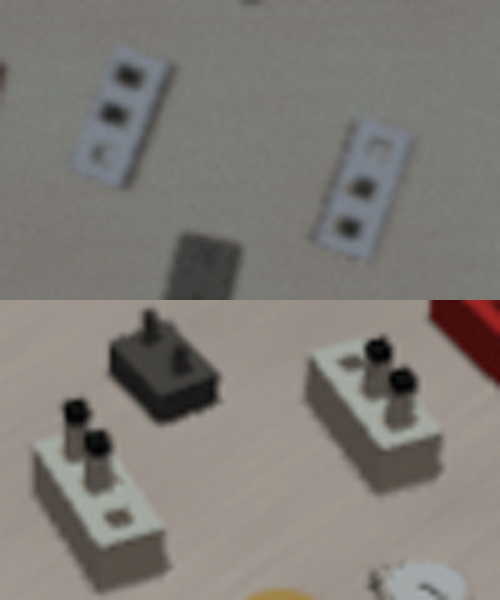

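The enlargement shows two tubes in each stand. The left stand (in the top view) holds them in its far and middle holes, the right stand in its middle and near holes. That makes four tubes in total. Next I'll refine the positions and find the drawer frame.

```bash
cat >> h.py <<'E'
def tubes():
    """caps from both views (depth blobs near z .083; ray of the blob to z=.083), stands' top rect from top view"""
    out={}
    for n in('top','scene'):
        p,d=grab_frame(n); P=cloud(n,d)
        z=P[...,2]; reg=(P[...,0]>.3)&(P[...,0]<.75)&(P[...,1]>0)&(P[...,1]<.5)
        sat=p.max(2).astype(int)-p.min(2)
        L=[]
        k=reg&(z>.072)&(z<.092)&(sat<45)
        nn,l,st,c=cv2.connectedComponentsWithStats(k.astype(np.uint8),connectivity=4)
        for i in range(1,nn):
            if 8<=st[i,4]<=60:
                m=(l==i)&(p.max(2)<90)   # black cap
                r=ray(n,*c[i],.083)
                v,u=np.nonzero(m); rc=ray(n,u.mean(),v.mean(),.083) if len(u) else r*0
                L.append((st[i,4],c[i].round(1).tolist(),P[l==i].mean(0).round(4).tolist(),r[:2].round(4).tolist(),len(u),rc[:2].round(4).tolist()))
        print(n,*L,sep='\n  ')
        if n=='top':
            k=reg&(z>.03)&(z<.055)&(sat<40)&(p.max(2)>110)
            nn,l,st,c=cv2.connectedComponentsWithStats(k.astype(np.uint8))
            for i in range(1,nn):
                if st[i,4]>120:
                    (cx,cy),(w,h),a=cv2.minAreaRect((P[l==i][:,:2]*1000).astype(np.float32))
                    print('  stand',round(cx,1),round(cy,1),round(w,1),round(h,1),round(a,1))
def go(pos,yaw,tilt=0):
    """tool: x axis heading = yaw (deg) level when tilt 0, pointing down; tilt (deg) about tool y. prints rows' totals"""
    s=status.sense(); R0=Ro.from_rotvec(s['tcp_rot'])
    y=np.radians(yaw); x=np.array([np.cos(y),np.sin(y),0]); z=np.array([0,0,-1.]); 
    R1=Ro.from_matrix(np.stack([x,np.cross(z,x),z],1))*Ro.from_rotvec([0,np.radians(tilt),0])
    t=(R0.inv()*R1).as_rotvec(); dp=np.array(pos)-s['tcp_pos']
    print('turn total',t.round(3),'then shift cm',(R1.inv().apply(dp)*100).round(2),'| shift before turn',(R0.inv().apply(dp)*100).round(2))
def where():
    s=status.sense(); R=Ro.from_rotvec(s['tcp_rot']).as_matrix()
    print('t',round(s['time'],2),'tcp',np.round(s['tcp_pos'],4),'x',R[:,0].round(3),'z',R[:,2].round(3),'open',round(s['opening'],4),'gf',round(s['grasp_force'],1),'F',np.round(s['force'],1),'q',np.round(s['joint_positions'],2))
E
python3 - <<'E'
from h import *
where(); tubes()
P=cloud('top',np.load('pics/top0.npy')); z=P[...,2]
reg=(abs(P[...,1]+.24)<.16)&(P[...,0]>.38)&(P[...,0]<.85)
for lo,up in((.062,.085),(.045,.0615),(.03,.045),(.007,.02)):
    k=reg&(z>lo)&(z<up)
    nn,l,st,c=cv2.connectedComponentsWithStats(k.astype(np.uint8))
    for i in range(1,nn):
        if st[i,4]>25:
            r=cv2.minAreaRect((P[l==i][:,:2]*1000).astype(np.float32)); print(lo,st[i,4],np.round(r[0],1),np.round(r[1],1),round(r[2],1),cv2.boxPoints(r).round(0).tolist(), P[l==i][:,2].mean().round(4))
E
```

```text
t 0.1 tcp [ 0.2217 -0.584   0.2239] x [ 0.935  0.355 -0.   ] z [-0.     0.001 -1.   ] open 0.0939 gf 0.0 F [0.  0.1 0.6] q [ 1.17  0.42 -0.01  1.61  0.    1.11 -0.05]
top
  (np.int32(14), [264.2, 204.4], [0.5786, 0.324, 0.0807], [0.5784, 0.3236], 12, [0.5781, 0.3224])
  (np.int32(14), [261.2, 212.4], [0.5467, 0.3361, 0.0835], [0.5468, 0.3361], 11, [0.5471, 0.3348])
  (np.int32(13), [311.6, 227.1], [0.482, 0.135, 0.0839], [0.482, 0.135], 11, [0.4816, 0.1342])
  (np.int32(13), [308.8, 235.2], [0.4501, 0.1471, 0.084], [0.4501, 0.1472], 10, [0.4495, 0.1455])
  stand 547.5 336.8 46.9 109.6 67.8
  stand 481.8 134.4 46.0 109.1 69.4
scene
  (np.int32(28), [385.5, 155.0], [0.5502, 0.3335, 0.0793], [0.5529, 0.3297], 23, [0.5522, 0.3289])
  (np.int32(27), [390.5, 160.8], [0.5814, 0.3219, 0.0793], [0.5841, 0.3181], 22, [0.5837, 0.3164])
  (np.int32(24), [324.9, 167.2], [0.4539, 0.1434, 0.0806], [0.4559, 0.1414], 24, [0.4559, 0.1414])
  (np.int32(23), [329.3, 173.0], [0.4846, 0.133, 0.0809], [0.4863, 0.1313], 21, [0.4856, 0.1309])
0.062 2958 [ 706.7 -237. ] [221.3 229.7] 3.0 [[590.0, -128.0], [602.0, -357.0], [823.0, -346.0], [811.0, -117.0]] 0.0706
0.045 87 [ 460.5 -256.5] [  7.9 208.1] 3.0 [[451.0, -153.0], [462.0, -361.0], [470.0, -360.0], [459.0, -152.0]] 0.057
0.03 39 [ 543.8 -345. ] [107.2   5.9] 2.3 [[490.0, -344.0], [490.0, -350.0], [598.0, -346.0], [597.0, -340.0]] 0.0396
0.03 28 [ 535.2 -145.7] [78.5  4.7] 2.3 [[496.0, -145.0], [496.0, -150.0], [574.0, -146.0], [574.0, -142.0]] 0.0395
0.03 95 [ 435.2 -252.4] [ 38.6 107.9] 1.1 [[415.0, -199.0], [417.0, -307.0], [455.0, -306.0], [453.0, -198.0]] 0.0373
0.007 1321 [ 532.8 -248.3] [136.5 193.7] 2.9 [[460.0, -155.0], [469.0, -348.0], [606.0, -342.0], [596.0, -148.0]] 0.0129
```

```bash
python3 -c "
from h import *
go((.451,.146,.16),-21)"
```

```text
turn total [-0.001  0.     0.729] then shift cm [ -4.76 -76.38   6.4 ] | shift before turn [ 47.35 -60.12   6.45]
```

```bash
python3 -m creep '{"turn":[[0,0,0.182],[0,0,0.182],[0,0,0.182],[0,0,0.182],[0,0,0],[0,0,0],[0,0,0],[0,0,0],[0,0,0],[0,0,0]],"delta_pos":[[0,0,0],[0,0,0],[0,0,0],[0,0,0],[-0.35,-5.5,0],[-0.35,-5.5,0],[-0.35,-5.5,0],[-0.35,-5.5,0],[-0.35,-5.5,0],[-0.35,-5.5,0]],"grip":[0,0,0,0,0,0,0,0,0,0]}'; python3 -c "
from h import *
go((.451,.146,.16),-21)"
```

```text
time: 1.45
tcp_pos: [0.3203, -0.2668, 0.2245]
tcp_rot: [3.089, -0.57, 0.0]
force: [0.6, -0.3, -0.1]
opening: 0.0938
grasp_force: 0.0
turn total [ 0.    -0.     0.001] then shift cm [ -2.59 -43.22   6.45] | shift before turn [ -2.54 -43.23   6.44]
```

```bash
python3 -m creep '{"turn":[[0,0,0],[0,0,0],[0,0,0],[0,0,0],[0,0,0],[0,0,0],[0,0,0],[0,0,0],[0,0,0],[0,0,0]],"delta_pos":[[-0.32,-5.4,0],[-0.32,-5.4,0.4],[-0.32,-5.4,1],[-0.32,-5.4,1],[-0.32,-5.4,1],[-0.32,-5.4,1],[-0.32,-5.4,1],[-0.32,-5.4,1],[0,0,0],[0,0,0]],"grip":[0,0,0,0,0,0,0,0,0,0]}'; python3 -c "
from h import *
where();tubes()
go((.451,.146,.066),-21)"
```

```text
time: 2.7
tcp_pos: [0.4501, 0.1436, 0.1602]
tcp_rot: [3.089, -0.57, -0.001]
force: [0.6, -0.5, 0.1]
opening: 0.094
grasp_force: 0.0
t 2.7 tcp [0.4501 0.1436 0.1602] x [ 0.934 -0.357 -0.001] z [-0.001 -0.    -1.   ] open 0.094 gf 0.0 F [ 0.6 -0.5  0.1] q [ 0.07  0.26 -0.51  2.03  0.16  0.89 -2.46]
top
  (np.int32(14), [264.2, 204.4], [0.5785, 0.3238, 0.0819], [0.5784, 0.3236], 12, [0.5781, 0.3224])
  (np.int32(15), [261.3, 212.3], [0.5468, 0.3357, 0.0831], [0.5468, 0.3357], 13, [0.5466, 0.3345])
  stand 547.5 336.9 46.9 109.5 68.0
scene
  (np.int32(25), [385.4, 154.8], [0.5494, 0.334, 0.0795], [0.552, 0.3305], 21, [0.5516, 0.3297])
  (np.int32(27), [390.5, 160.7], [0.5813, 0.3221, 0.0794], [0.5839, 0.3185], 21, [0.5828, 0.3169])
  (np.int32(23), [324.9, 167.0], [0.4523, 0.1449, 0.0795], [0.4553, 0.142], 23, [0.4553, 0.142])
  (np.int32(27), [329.4, 173.4], [0.4842, 0.1339, 0.0786], [0.4877, 0.1303], 27, [0.4877, 0.1303])
turn total [ 0. -0. -0.] then shift cm [-0.05 -0.31  9.46] | shift before turn [-0.05 -0.31  9.46]
```

```bash
python3 -m creep '{"turn":[[0,0,0],[0,0,0],[0,0,0],[0,0,0],[0,0,0],[0,0,0],[0,0,0],[0,0,0]],"delta_pos":[[-0.05,-0.3,2],[0,0,3],[0,0,3],[0,0,1.4],[0,0,0],[0,0,0],[0,0,0],[0,0,0]],"grip":[0,0,0,0.3,0.6,0.7,0.75,0.78]}'; python3 -m creep '{"turn":[[0,0,0],[0,0,0],[0,0,0],[0,0,0]],"delta_pos":[[0,0,0],[0,0,0],[0,0,0],[0,0,0]],"grip":[0.82,0.9,1,1]}'; python3 -c "
from h import *
where()"
```

```text
time: 3.8
tcp_pos: [0.4513, 0.1471, 0.067]
tcp_rot: [-3.089, 0.57, -0.001]
force: [-0.5, -0.4, 0.3]
opening: 0.0474
grasp_force: 0.0
time: 4.3
tcp_pos: [0.451, 0.1471, 0.0664]
tcp_rot: [-3.089, 0.57, 0.0]
force: [-0.1, 0.3, -0.1]
opening: 0.0137
grasp_force: 30.0
t 4.3 tcp [0.451  0.1471 0.0664] x [ 0.934 -0.357 -0.   ] z [-0.  0. -1.] open 0.0137 gf 30.0 F [-0.1  0.3 -0.1] q [ 0.01  0.42 -0.46  2.09  0.29  0.69 -2.57]
```

```bash
cat >> h.py <<'E'
D=np.array([.465,-.2497]); e=np.array([.9986,.0523]); f=np.array([-.0523,.9986])
def slot(y,z,x=.055): return (*(D+x*e+y*f),z)
E
python3 -m creep '{"turn":[[0,0,0],[0,0,0],[0,0,0],[0,0,0],[0,0,0],[0,0,0],[0,0,0],[0,0,0]],"delta_pos":[[0,0,-1],[0,0,-1],[0,0,-1],[0,0,-1],[0,0,-2],[0,0,-3],[0,0,-2],[0,0,0]],"grip":[1,1,1,1,1,1,1,1]}'; python3 -c "
from h import *
where(); go(slot(-.066,.16),3); go(slot(-.066,.16),3,50);tubes()"
```

```text
time: 5.3
tcp_pos: [0.4517, 0.1472, 0.1779]
tcp_rot: [-3.088, 0.57, -0.004]
force: [-0.2, 0.2, -0.5]
opening: 0.0137
grasp_force: 30.0
t 5.3 tcp [0.4517 0.1472 0.1779] x [ 0.934 -0.357  0.002] z [ 0.003  0.    -1.   ] open 0.0137 gf 30.0 F [-0.2  0.2 -0.5] q [ 0.08  0.24 -0.52  2.01  0.15  0.92 -2.46]
turn total [-0.001 -0.003 -0.418] then shift cm [ 4.75 46.31  1.79] | shift before turn [23.12 40.4   1.79]
turn total [ 0.181  0.857 -0.391] then shift cm [ 1.68 46.31  4.79] | shift before turn [23.12 40.4   1.79]
top
  (np.int32(14), [264.2, 204.4], [0.5784, 0.3236, 0.0826], [0.5784, 0.3236], 12, [0.5781, 0.3224])
  (np.int32(15), [261.3, 212.3], [0.5469, 0.3358, 0.0824], [0.5468, 0.3357], 13, [0.5466, 0.3345])
  stand 547.8 336.8 47.5 109.8 67.6
scene
  (np.int32(23), [385.5, 154.6], [0.5494, 0.3341, 0.0801], [0.5515, 0.3312], 19, [0.551, 0.3305])
  (np.int32(29), [390.3, 161.0], [0.5817, 0.3208, 0.0793], [0.5844, 0.3171], 24, [0.5841, 0.3153])
  (np.int32(27), [329.6, 173.3], [0.4853, 0.1337, 0.08], [0.4876, 0.1312], 27, [0.4876, 0.1312])
  (np.int32(10), [374.7, 216.0], [0.7108, 0.0946, 0.0772], [0.7143, 0.09], 5, [0.7151, 0.0851])
```

```bash
python3 -m creep '{"turn":[[0,0,-0.139],[0,0,-0.139],[0,0,-0.14],[0,0,0],[0,0,0],[0,0,0],[0,0,0],[0,0,0],[0,0,0],[0,0,0]],"delta_pos":[[0,0,0],[0,0,0],[0,0,0],[0.6,5.8,0],[0.6,5.8,0],[0.6,5.8,0],[0.6,5.8,0],[0.6,5.8,0],[0.6,5.8,0],[0.6,5.8,0]],"grip":[1,1,1,1,1,1,1,1,1,1]}'; python3 -m creep '{"turn":[[0,0,0],[0,0.175,0],[0,0.175,0],[0,0.175,0],[0,0.175,0],[0,0.173,0],[0,0,0],[0,0,0]],"delta_pos":[[0.55,5.7,0],[0,0,0],[0,0,0],[0,0,0],[0,0,0],[0,0,0],[0,0,0],[0,0,0]],"grip":[1,1,1,1,1,1,1,1]}'; python3 -c "
from h import *
where(); go(slot(-.066,.057),3,50)
p,d=grab_frame('scene'); crop(p[:,:,::-1],(150,140,250,200),3,'pics/s1.png')"
```

```text
time: 6.65
tcp_pos: [0.514, -0.2579, 0.1754]
tcp_rot: [-3.14, -0.083, 0.002]
force: [1.1, 0.4, 0.3]
opening: 0.0138
grasp_force: 30.0
time: 7.65
tcp_pos: [0.5274, -0.3055, 0.1681]
tcp_rot: [-2.906, -0.097, -1.056]
force: [-0.7, 1.6, -1.5]
opening: 0.0142
grasp_force: 30.0
t 7.65 tcp [ 0.5274 -0.3055  0.1681] x [0.765 0.043 0.642] z [ 0.64   0.066 -0.766] open 0.0142 gf 30.0 F [-0.7  1.6 -1.5] q [ 1.47  0.46 -0.9   2.1  -0.53  0.28 -0.3 ]
turn total [-0.033  0.175 -0.   ] then shift cm [-8.79  0.7   6.8 ] | shift before turn [-7.48  0.95  8.2 ]
```

View pics/s1.png

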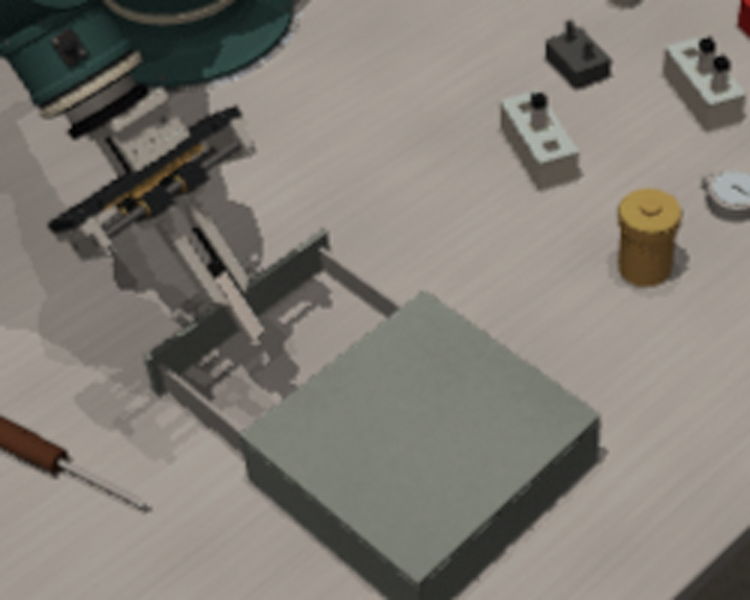

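The picture shows the tube held over the open tray, tilted about 40°. One tube remains in the near stand and two in the far one. Joint 6 is near its limit, so I'll lower at 30° tilt and let the tube topple.

```bash
python3 -c "
from h import *
go(slot(-.066,.071,.068),3,30)"
```

```text
turn total [-0.032 -0.174  0.007] then shift cm [-4.18  0.74  8.84] | shift before turn [-5.65  0.97  7.96]
```

```bash
python3 -m creep '{"turn":[[-0.032,-0.174,0.007],[0,0,0],[0,0,0],[0,0,0],[0,0,0],[0,0,0]],"delta_pos":[[0,0,0],[-1.4,0.25,2.95],[-1.4,0.25,2.95],[-0.9,0.12,1.9],[-0.45,0.1,0.95],[0,0,0]],"grip":[1,1,1,1,1,1]}'; python3 -c "
from h import *
where();go(slot(-.066,.070,.068),3,30)"
```

```text
time: 8.45
tcp_pos: [0.5453, -0.3049, 0.0699]
tcp_rot: [-2.949, -0.102, -0.938]
force: [0.5, -0.1, -0.6]
opening: 0.0139
grasp_force: 30.0
t 8.45 tcp [ 0.5453 -0.3049  0.0699] x [0.814 0.049 0.578] z [ 0.575  0.063 -0.816] open 0.0139 gf 30.0 F [ 0.5 -0.1 -0.6] q [ 1.13  0.57 -0.56  2.07 -0.85  0.19  0.02]
turn total [-0.032 -0.093  0.008] then shift cm [-0.81  0.67 -0.47] | shift before turn [-0.76  0.64 -0.57]
```

```bash
python3 -m creep '{"turn":[[0,0,0],[0,0,0],[0,0,0],[0,0,0],[0,0,0],[0,0,0],[0,0,0],[0,0,0],[0,0,0],[0,0,0]],"delta_pos":[[0,0,0],[0,0,0],[0,0,0],[0,0,0],[0,0,0],[1.2,0,-1.6],[1.8,0,-2.4],[2.4,0,-3.2],[2.4,0,-3.2],[0,0,0]],"grip":[0.6,0.57,0.57,0.57,0.57,0.57,0.57,0.57,0.57,0.57]}'; python3 -c "
from h import *
where();go((.483,.134,.17),-21)
p,d=grab_frame('scene'); crop(p[:,:,::-1],(150,140,250,200),3,'pics/s2.png')"
```

```text
time: 9.7
tcp_pos: [0.5486, -0.3099, 0.2028]
tcp_rot: [-2.951, -0.099, -0.945]
force: [-0.7, 0.6, -0.8]
opening: 0.04
grasp_force: 0.0
t 9.7 tcp [ 0.5486 -0.3099  0.2028] x [0.812 0.048 0.581] z [ 0.579  0.058 -0.813] open 0.04 gf 0.0 F [-0.7  0.6 -0.8] q [ 0.96  0.3  -0.34  2.   -0.71  0.49 -0.27]
turn total [-0.155 -0.606  0.419] then shift cm [-22.03 -39.09   3.28] | shift before turn [ -5.1  -44.68   1.46]
```

View pics/s2.png

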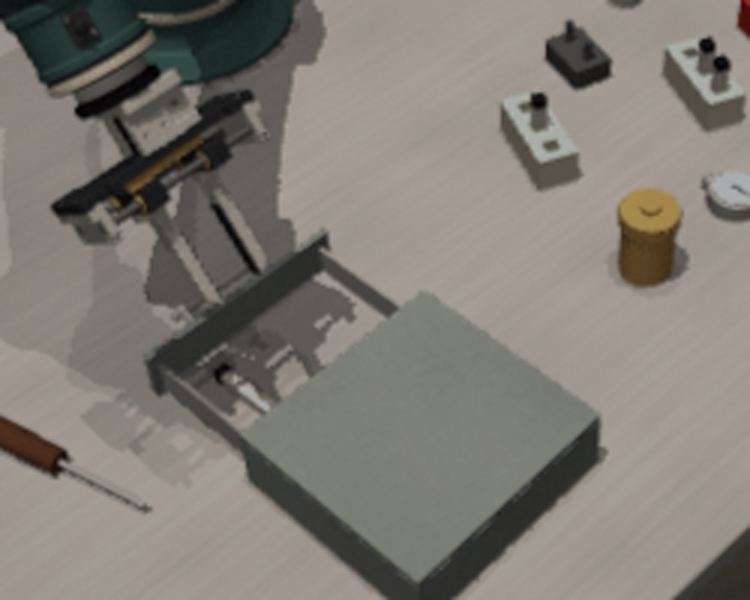

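The picture shows the first tube lying in the tray near (240,385) and the stands undisturbed. On to the second tube.

```bash
python3 -m creep '{"turn":[[-0.039,-0.152,0.105],[-0.039,-0.152,0.105],[-0.039,-0.151,0.105],[-0.038,-0.151,0.104],[0,0,0],[0,0,0],[0,0,0],[0,0,0],[0,0,0],[0,0,0]],"delta_pos":[[0,0,0],[0,0,0],[0,0,0],[0,0,0],[-2.75,-4.9,0],[-2.75,-4.9,0],[-2.75,-4.9,0],[-2.75,-4.9,0],[-2.75,-4.9,0],[-2.75,-4.9,0]],"grip":[0,0,0,0,0,0,0,0,0,0]}'; python3 -m creep '{"turn":[[0,0,0],[0,0,0],[0,0,0]],"delta_pos":[[-2.75,-4.9,1.6],[-2.75,-4.9,1.7],[0,0,0]],"grip":[0,0,0]}'; python3 -c "
from h import *
where();tubes();go((.483,.134,.067),-21)"
```

```text
time: 11.0
tcp_pos: [0.4666, 0.0241, 0.1911]
tcp_rot: [-3.075, 0.412, -0.189]
force: [2.0, 0.9, -0.2]
opening: 0.0939
grasp_force: 0.0
time: 11.38
tcp_pos: [0.4426, 0.1354, 0.1558]
tcp_rot: [-3.076, 0.403, -0.185]
force: [0.5, -1.0, 0.5]
opening: 0.0941
grasp_force: 0.0
t 11.38 tcp [0.4426 0.1354 0.1558] x [ 0.959 -0.258  0.114] z [ 0.122  0.018 -0.992] open 0.0941 gf 0.0 F [ 0.5 -1.   0.5] q [-0.16  0.16 -0.24  2.15  0.1   0.72 -2.3 ]
top
  (np.int32(13), [264.2, 204.5], [0.5779, 0.3235, 0.083], [0.5779, 0.3235], 11, [0.5775, 0.3222])
  (np.int32(16), [261.4, 212.4], [0.5465, 0.3355, 0.0815], [0.5464, 0.3353], 13, [0.5466, 0.3339])
  stand 547.3 336.1 47.0 109.7 68.0
scene
  (np.int32(26), [385.5, 154.9], [0.55, 0.3338, 0.0795], [0.5526, 0.3302], 21, [0.5517, 0.3295])
  (np.int32(28), [390.6, 160.9], [0.5816, 0.3224, 0.0789], [0.5845, 0.3183], 22, [0.5836, 0.3167])
  (np.int32(26), [329.3, 173.2], [0.4844, 0.1328, 0.0803], [0.4866, 0.1306], 26, [0.4866, 0.1306])
turn total [-0.055 -0.113  0.101] then shift cm [ 3.55 -1.57  8.99] | shift before turn [ 2.63 -0.75  9.4 ]
```

```bash
python3 -m creep '{"turn":[[-0.055,-0.113,0.101],[0,0,0],[0,0,0]],"delta_pos":[[0,0,0],[3.55,-1.57,1],[0,0,0]],"grip":[0,0,0]}'; python3 -c "
from h import *
where();go((.483,.1345,.067),-21)"
```

```text
time: 11.85
tcp_pos: [0.4853, 0.1323, 0.1469]
tcp_rot: [-3.088, 0.579, -0.002]
force: [-0.4, -0.0, -0.1]
opening: 0.0937
grasp_force: 0.0
t 11.85 tcp [0.4853 0.1323 0.1469] x [ 0.932 -0.362  0.001] z [ 0.001  0.    -1.   ] open 0.0937 gf 0.0 F [-0.4 -0.  -0.1] q [-0.15  0.3  -0.21  1.98  0.08  0.86 -2.34]
turn total [-0.    -0.001 -0.004] then shift cm [-0.29 -0.12  7.99] | shift before turn [-0.3  -0.12  7.99]
```

```bash
python3 -m creep '{"turn":[[0,0,0],[0,0,0],[0,0,0],[0,0,0],[0,0,0],[0,0,0],[0,0,0],[0,0,0],[0,0,0]],"delta_pos":[[-0.3,-0.12,2],[0,0,3],[0,0,3],[0,0,0],[0,0,0],[0,0,0],[0,0,0],[0,0,0],[0,0,0]],"grip":[0,0,0.3,0.6,0.75,0.8,0.85,1,1]}';  python3 -c "
from h import *
where()"
```

```text
time: 12.98
tcp_pos: [0.4815, 0.1361, 0.0682]
tcp_rot: [-3.088, 0.574, -0.004]
force: [-0.4, -0.4, -0.7]
opening: 0.0275
grasp_force: 0.0
t 12.97 tcp [0.4815 0.1361 0.0682] x [ 0.933 -0.36   0.002] z [ 0.002  0.    -1.   ] open 0.0275 gf 0.0 F [-0.4 -0.4 -0.7] q [-0.18  0.42 -0.19  2.04  0.13  0.69 -2.39]
```

```bash
python3 -m creep '{"turn":[[0,0,0],[0,0,0],[0,0,0]],"delta_pos":[[0,0,0],[0,0,0],[0,0,0]],"grip":[1,1,1]}'; python3 -m creep '{"turn":[[0,0,0],[0,0,0],[0,0,0],[0,0,0],[0,0,0],[0,0,0],[0,0,0],[0,0,0]],"delta_pos":[[0,0,-1],[0,0,-1],[0,0,-1],[0,0,-1],[0,0,-2],[0,0,-3],[0,0,-2],[0,0,0]],"grip":[1,1,1,1,1,1,1,1]}'; python3 -c "
from h import *
where(); go(slot(-.018,.178,.064),3);tubes()"
```

```text
time: 13.35
tcp_pos: [0.4815, 0.1361, 0.068]
tcp_rot: [-3.088, 0.574, -0.003]
force: [-0.1, -0.9, -0.1]
opening: 0.0138
grasp_force: 30.0
time: 14.35
tcp_pos: [0.4819, 0.1363, 0.1797]
tcp_rot: [-3.087, 0.574, -0.007]
force: [0.3, -0.4, -0.5]
opening: 0.0138
grasp_force: 30.0
t 14.35 tcp [0.4819 0.1363 0.1797] x [ 0.933 -0.36   0.004] z [ 0.005  0.001 -1.   ] open 0.0138 gf 30.0 F [ 0.3 -0.4 -0.5] q [-0.15  0.25 -0.22  1.96  0.07  0.93 -2.34]
turn total [-0.002 -0.005 -0.42 ] then shift cm [ 2.69 40.26  0.17] | shift before turn [18.88 35.66  0.16]
top
  (np.int32(14), [264.4, 204.6], [0.5776, 0.323, 0.0813], [0.5775, 0.3227], 13, [0.5776, 0.322])
  (np.int32(15), [261.3, 212.3], [0.5469, 0.3359, 0.0818], [0.5468, 0.3357], 12, [0.5471, 0.3343])
  stand 547.7 336.5 47.6 109.6 67.0
scene
  (np.int32(28), [385.6, 155.1], [0.5502, 0.3338, 0.0788], [0.5534, 0.3295], 23, [0.5527, 0.3287])
  (np.int32(27), [390.4, 160.8], [0.5821, 0.3206, 0.0804], [0.584, 0.318], 22, [0.5836, 0.3163])
  (np.int32(8), [375.0, 215.5], [0.7104, 0.0964, 0.0777], [0.7135, 0.0922], 3, [0.7137, 0.0875])
```

```bash
python3 -m creep '{"turn":[[0,0,-0.14],[0,0,-0.14],[0,0,-0.14],[0,0,0],[0,0,0],[0,0,0],[0,0,0],[0,0,0],[0,0,0],[0,0,0]],"delta_pos":[[0,0,0],[0,0,0],[0,0,0],[0.38,5.75,0],[0.38,5.75,0],[0.38,5.75,0],[0.38,5.75,0],[0.38,5.75,0],[0.38,5.75,0],[0.38,5.75,0]],"grip":[1,1,1,1,1,1,1,1,1,1]}'; python3 -m creep '{"turn":[[0,0.14,0],[0,0.14,0],[0,0.14,0],[0,0.14,0],[0,0,0]],"delta_pos":[[0,0,0],[0,0,0],[0,0,0],[0,0,0],[0,0,0]],"grip":[1,1,1,1,1]}'; python3 -c "
from h import *
where(); go(slot(-.018,.068,.064),3,32)"
```

```text
time: 15.7
tcp_pos: [0.5284, -0.2661, 0.1771]
tcp_rot: [-3.14, -0.082, -0.002]
force: [0.5, 0.6, 0.2]
opening: 0.0139
grasp_force: 30.0
time: 16.32
tcp_pos: [0.527, -0.2645, 0.1763]
tcp_rot: [-3.007, -0.075, -0.834]
force: [-1.0, 0.1, 0.8]
opening: 0.0143
grasp_force: 30.0
t 16.32 tcp [ 0.527  -0.2645  0.1763] x [0.856 0.041 0.515] z [ 0.514  0.032 -0.857] open 0.0143 gf 30.0 F [-1.   0.1  0.8] q [ 0.88  0.26 -0.34  2.1  -0.58  0.41 -0.46]
turn total [-0.005  0.017 -0.004] then shift cm [-5.5  -0.    9.34] | shift before turn [-5.34  0.06  9.43]
```

```bash
python3 -m creep '{"turn":[[0,0,0],[0,0,0],[0,0,0],[0,0,0],[0,0,0],[0,0,0]],"delta_pos":[[-1.6,0,2.8],[-1.6,0,2.8],[-1.2,0,2.1],[-0.7,0,1.25],[-0.2,0,0.4],[0,0,0]],"grip":[1,1,1,1,1,1]}'; python3 -c "
from h import *
where();go(slot(-.018,.068,.064),3,32)"
```

```text
time: 17.08
tcp_pos: [0.5335, -0.2613, 0.07]
tcp_rot: [-3.006, -0.085, -0.835]
force: [0.0, -0.1, -0.0]
opening: 0.0138
grasp_force: 30.0
t 17.07 tcp [ 0.5335 -0.2613  0.07  ] x [0.855 0.047 0.516] z [ 0.515  0.035 -0.857] open 0.0138 gf 30.0 F [ 0.  -0.1 -0. ] q [ 0.88  0.47 -0.37  2.14 -0.93  0.19 -0.05]
turn total [-0.008  0.016  0.002] then shift cm [-0.43  0.28 -0.04] | shift before turn [-0.43  0.28 -0.03]
```

Good. Release, rise straight up, and go back for the far stand.

```bash
python3 -m creep '{"turn":[[0,0,0],[0,0,0],[0,0,0],[0,0,0],[0,0,0],[0,0,0],[0,0,0],[0,0,0],[0,0,0],[0,0,0]],"delta_pos":[[0,0,0],[0,0,0],[0,0,0],[0,0,0],[0,0,0],[1.0,0,-1.7],[1.5,0,-2.5],[2.1,0,-3.4],[2.1,0,-3.4],[0,0,0]],"grip":[0.6,0.57,0.57,0.57,0.57,0.57,0.57,0.57,0.57,0.57]}'; python3 -c "
from h import *
where();go((.547,.335,.17),-22); tubes()
P=cloud('top',grab_frame('top')[1]);q=P[(P[...,2]>.018)&(P[...,2]<.04)&(P[...,0]>.48)&(P[...,0]<.59)&(P[...,1]<-.16)&(P[...,1]>-.335)]; print(len(q),q.mean(0),q.min(0),q.max(0))"
```

```text
time: 18.32
tcp_pos: [0.5342, -0.2636, 0.2025]
tcp_rot: [-3.008, -0.084, -0.844]
force: [0.2, 0.1, -0.9]
opening: 0.0404
grasp_force: 0.0
t 18.32 tcp [ 0.5342 -0.2636  0.2025] x [0.853 0.048 0.52 ] z [ 0.52   0.03  -0.854] open 0.0404 gf 0.0 F [ 0.2  0.1 -0.9] q [ 0.64  0.21 -0.08  2.07 -0.66  0.49 -0.42]
turn total [-0.121 -0.538  0.429] then shift cm [-21.24 -55.98   3.25] | shift before turn [  2.24 -59.69   5.22]
top
  (np.int32(14), [264.2, 204.4], [0.5784, 0.3237, 0.0823], [0.5784, 0.3236], 12, [0.5781, 0.3224])
  (np.int32(15), [261.3, 212.3], [0.5468, 0.3356, 0.0834], [0.5468, 0.3357], 12, [0.5471, 0.3343])
  stand 547.4 336.3 47.5 109.6 67.4
  stand 482.5 137.8 46.0 109.9 68.5
scene
  (np.int32(26), [385.7, 154.9], [0.5498, 0.3347, 0.0789], [0.5529, 0.3305], 21, [0.5521, 0.3298])
  (np.int32(28), [390.4, 160.9], [0.5817, 0.3207, 0.0799], [0.5839, 0.3177], 23, [0.5835, 0.3159])
128 [ 0.53994366 -0.26008151  0.02367604] [ 0.48271414 -0.3334535   0.01800005] [ 0.5891823  -0.1622339   0.03697418]
```

```bash
python3 -m creep '{"turn":[[-0.024,-0.108,0.086],[-0.024,-0.108,0.086],[-0.024,-0.108,0.086],[-0.024,-0.107,0.086],[-0.025,-0.107,0.085],[0,0,0],[0,0,0],[0,0,0],[0,0,0],[0,0,0]],"delta_pos":[[0,0,0],[0,0,0],[0,0,0],[0,0,0],[0,0,0],[-1.93,-5.1,0],[-1.93,-5.1,0],[-1.93,-5.1,0],[-1.93,-5.1,0],[-1.93,-5.1,0]],"grip":[0,0,0,0,0,0,0,0,0,0]}'; python3 -m creep '{"turn":[[0,0,0],[0,0,0],[0,0,0],[0,0,0],[0,0,0],[0,0,0],[0,0,0]],"delta_pos":[[-1.93,-5.1,0],[-1.93,-5.1,0],[-1.93,-5.1,0],[-1.93,-5.1,0],[-1.93,-5.1,0],[-1.93,-5.1,0],[0,0,0]],"grip":[0,0,0,0,0,0,0]}'; python3 -c "
from h import *
where();go((.547,.335,.12),-22)"
```

```text
time: 19.73
tcp_pos: [0.5312, 0.0126, 0.1986]
tcp_rot: [-3.083, 0.556, -0.037]
force: [1.3, -0.1, -0.8]
opening: 0.0942
grasp_force: 0.0
time: 20.6
tcp_pos: [0.5283, 0.3422, 0.1989]
tcp_rot: [-3.085, 0.547, -0.035]
force: [-0.5, -1.4, -0.2]
opening: 0.0941
grasp_force: 0.0
t 20.6 tcp [0.5283 0.3422 0.1989] x [ 0.939 -0.344  0.021] z [ 0.024  0.005 -1.   ] open 0.0941 gf 0.0 F [-0.5 -1.4 -0.2] q [-0.58  0.44 -0.07  1.64  0.05  1.04 -2.58]
turn total [-0.013 -0.02   0.033] then shift cm [ 2.01 -0.03  7.89] | shift before turn [1.85 0.13 7.92]
```

```bash
python3 -m creep '{"turn":[[-0.013,-0.02,0.03],[0,0,0],[0,0,0],[0,0,0]],"delta_pos":[[0,0,0],[2,0,2],[0,0,5],[0,0,0]],"grip":[0,0,0,0]}'; python3 -c "
from h import *
where();go((.547,.335,.067),-22)"
```

```text
time: 21.1
tcp_pos: [0.5479, 0.3277, 0.1279]
tcp_rot: [3.077, -0.607, -0.002]
force: [-0.2, 0.6, 0.9]
opening: 0.0937
grasp_force: 0.0
t 21.1 tcp [0.5479 0.3277 0.1279] x [ 0.925 -0.38  -0.   ] z [-0.002 -0.005 -1.   ] open 0.0937 gf 0.0 F [-0.2  0.6  0.9] q [-0.55  0.54 -0.05  1.66  0.04  0.95 -2.58]
turn total [ 0.005  0.    -0.006] then shift cm [-0.35 -0.64  6.09] | shift before turn [-0.35 -0.67  6.08]
```

```bash
python3 -m creep '{"turn":[[0.005,0,-0.006],[0,0,0],[0,0,0],[0,0,0]],"delta_pos":[[-0.3,-0.65,1],[0,0,2.5],[0,0,2.6],[0,0,0]],"grip":[0,0,0.3,0.5]}'; python3 -c "
from h import *
where();go((.547,.335,.067),-22)"
```

```text
time: 21.6
tcp_pos: [0.5487, 0.3379, 0.07]
tcp_rot: [-3.081, 0.593, -0.006]
force: [-0.0, 0.5, 0.4]
opening: 0.0771
grasp_force: 0.0
t 21.6 tcp [0.5487 0.3379 0.07  ] x [ 0.928 -0.371  0.003] z [ 0.005  0.003 -1.   ] open 0.0771 gf 0.0 F [-0.   0.5  0.4] q [-0.56  0.62 -0.05  1.68  0.04  0.84 -2.58]
turn total [-0.005 -0.003  0.003] then shift cm [-0.05  0.33  0.3 ] | shift before turn [-0.05  0.34  0.3 ]
```

```bash
python3 -m creep '{"turn":[[-0.005,0,0],[0,0,0],[0,0,0],[0,0,0],[0,0,0],[0,0,0],[0,0,0],[0,0,0]],"delta_pos":[[0,0.3,0.2],[0,0,0],[0,0,0],[0,0,0],[0,0,0],[0,0,0],[0,0,0],[0,0,0]],"grip":[0.7,0.75,0.78,0.8,0.9,1,1,1]}'; python3 -c "
from h import *
where()"
```

```text
time: 22.6
tcp_pos: [0.548, 0.3349, 0.0682]
tcp_rot: [3.085, -0.594, 0.006]
force: [-0.9, -1.2, -0.2]
opening: 0.0139
grasp_force: 30.0
t 22.6 tcp [0.548  0.3349 0.0682] x [ 0.928 -0.372  0.004] z [ 0.004 -0.001 -1.   ] open 0.0139 gf 30.0 F [-0.9 -1.2 -0.2] q [-0.56  0.62 -0.05  1.68  0.05  0.84 -2.58]
```

```bash
python3 -m creep '{"turn":[[0,0,0],[0,0,0],[0,0,0],[0,0,0],[0,0,0],[0,0,0],[0,0,0],[0,0,0]],"delta_pos":[[0,0,-1],[0,0,-1],[0,0,-1],[0,0,-1],[0,0,-2],[0,0,-3],[0,0,-2],[0,0,0]],"grip":[1,1,1,1,1,1,1,1]}'; python3 -c "
from h import *
where(); go(slot(.03,.178,.064),3);tubes()"
```

```text
time: 23.6
tcp_pos: [0.5482, 0.3355, 0.18]
tcp_rot: [-3.083, 0.594, -0.009]
force: [0.3, 0.4, -0.1]
opening: 0.0137
grasp_force: 30.0
t 23.6 tcp [0.5482 0.3355 0.18  ] x [ 0.928 -0.372  0.006] z [ 0.006  0.    -1.   ] open 0.0137 gf 30.0 F [ 0.3  0.4 -0.1] q [-0.56  0.49 -0.06  1.61  0.03  1.04 -2.58]
turn total [-0.002 -0.006 -0.433] then shift cm [-4.97 55.    0.2 ] | shift before turn [18.57 52.01  0.16]
top
  stand 482.6 137.8 45.8 109.9 68.5
scene
  (np.int32(29), [390.5, 160.9], [0.5816, 0.3219, 0.079], [0.5844, 0.3179], 29, [0.5844, 0.3179])
```

```bash
python3 -m creep '{"turn":[[0,0,-0.144],[0,0,-0.144],[0,0,-0.144],[0,0,0],[0,0,0],[0,0,0],[0,0,0],[0,0,0],[0,0,0],[0,0,0]],"delta_pos":[[0,0,0],[0,0,0],[0,0,0],[-0.5,5.5,0],[-0.5,5.5,0],[-0.5,5.5,0],[-0.5,5.5,0],[-0.5,5.5,0],[-0.5,5.5,0],[-0.5,5.5,0]],"grip":[1,1,1,1,1,1,1,1,1,1]}'; python3 -m creep '{"turn":[[0,0,0],[0,0,0],[0,0,0],[0,0.14,0],[0,0.14,0],[0,0.14,0],[0,0.14,0],[0,0,0]],"delta_pos":[[-0.5,5.5,0],[-0.5,5.5,0],[-0.5,5.5,0],[0,0,0],[0,0,0],[0,0,0],[0,0,0],[0,0,0]],"grip":[1,1,1,1,1,1,1,1]}'; python3 -c "
from h import *
where(); go(slot(.03,.068,.064),3,32)"
```

```text
time: 24.95
tcp_pos: [0.5316, -0.053, 0.1776]
tcp_rot: [3.14, 0.081, 0.004]
force: [1.3, 0.4, 0.1]
opening: 0.0135
grasp_force: 30.0
time: 25.95
tcp_pos: [0.5251, -0.2151, 0.1771]
tcp_rot: [-3.01, -0.078, -0.816]
force: [-0.1, 0.3, -0.4]
opening: 0.0138
grasp_force: 30.0
t 25.95 tcp [ 0.5251 -0.2151  0.1771] x [0.862 0.043 0.505] z [ 0.504  0.034 -0.863] open 0.0138 gf 30.0 F [-0.1  0.3 -0.4] q [ 0.64  0.2  -0.18  2.16 -0.63  0.39 -0.5 ]
turn total [-0.008  0.029 -0.002] then shift cm [-5.6   0.14  9.36] | shift before turn [-5.33  0.22  9.52]
```

```bash
python3 -m creep '{"turn":[[0,0,0],[0,0,0],[0,0,0],[0,0,0],[0,0,0],[0,0,0]],"delta_pos":[[-1.6,0.1,2.8],[-1.6,0.1,2.8],[-1.2,0,2.1],[-0.7,0,1.3],[-0.2,0,0.4],[0,0,0]],"grip":[1,1,1,1,1,1]}'; python3 -c "
from h import *
where();go(slot(.03,.068,.064),3,32)"
```

```text
time: 26.7
tcp_pos: [0.5303, -0.2147, 0.0705]
tcp_rot: [-3.008, -0.086, -0.817]
force: [-0.5, -0.3, -0.4]
opening: 0.0136
grasp_force: 30.0
t 26.7 tcp [ 0.5303 -0.2147  0.0705] x [0.861 0.047 0.506] z [ 0.505  0.037 -0.863] open 0.0136 gf 30.0 F [-0.5 -0.3 -0.4] q [ 0.68  0.42 -0.24  2.2  -1.19  0.19  0.11]
turn total [-0.01   0.028  0.002] then shift cm [-0.39  0.15  0.05] | shift before turn [-0.39  0.15  0.06]
```

```bash
python3 -m creep '{"turn":[[0,0,0],[0,0,0],[0,0,0],[0,0,0],[0,0,0],[0,0,0],[0,0,0],[0,0,0],[0,0,0],[0,0,0]],"delta_pos":[[0,0,0],[0,0,0],[0,0,0],[0,0,0],[0,0,0],[1.0,0,-1.7],[1.5,0,-2.55],[2.0,0,-3.4],[2.0,0,-3.4],[0,0,0]],"grip":[0.6,0.57,0.57,0.57,0.57,0.57,0.57,0.57,0.57,0.57]}'; python3 -c "
from h import *
where();tubes();go((.578,.323,.17),-22)
p,d=grab_frame('scene'); crop(p[:,:,::-1],(150,140,250,200),3,'pics/s3.png')"
```

```text
time: 27.95
tcp_pos: [0.5306, -0.2168, 0.2023]
tcp_rot: [-3.01, -0.086, -0.826]
force: [-0.7, 0.4, -0.3]
opening: 0.0404
grasp_force: 0.0
t 27.95 tcp [ 0.5306 -0.2168  0.2023] x [0.859 0.048 0.51 ] z [ 0.509  0.033 -0.86 ] open 0.0404 gf 0.0 F [-0.7  0.4 -0.3] q [ 0.35  0.16  0.15  2.14 -0.69  0.47 -0.47]
top
  (np.int32(14), [264.2, 204.4], [0.5783, 0.3234, 0.0839], [0.5784, 0.3236], 12, [0.5781, 0.3224])
  stand 547.5 336.2 47.0 109.2 67.3
  stand 482.6 137.9 45.7 109.7 68.6
scene
  (np.int32(27), [390.5, 160.8], [0.582, 0.3213, 0.0801], [0.584, 0.3184], 22, [0.5836, 0.3167])
  (np.int32(9), [374.8, 215.8], [0.7109, 0.0947, 0.0781], [0.7138, 0.0909], 4, [0.7143, 0.0857])
turn total [-0.123 -0.522  0.43 ] then shift cm [-15.7  -51.81   2.92] | shift before turn [  5.23 -53.53   6.84]
```

View pics/s3.png

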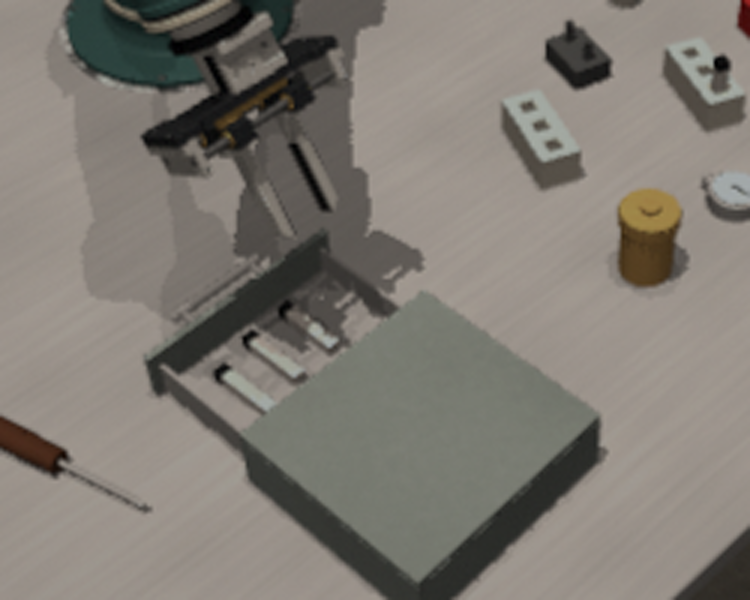

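The picture shows three tubes lying side by side in the tray at about (243,388), (273,353) and (308,325). One is left, in the far stand at (720,70).

```bash
python3 -m creep '{"turn":[[-0.024,-0.104,0.086],[-0.025,-0.104,0.086],[-0.025,-0.104,0.086],[-0.024,-0.105,0.086],[-0.025,-0.105,0.086],[0,0,0],[0,0,0],[0,0,0],[0,0,0],[0,0,0]],"delta_pos":[[0,0,0],[0,0,0],[0,0,0],[0,0,0],[0,0,0],[-1.57,-5.2,0],[-1.57,-5.2,0],[-1.57,-5.2,0],[-1.57,-5.2,0],[-1.57,-5.2,0]],"grip":[0,0,0,0,0,0,0,0,0,0]}'; python3 -m creep '{"turn":[[0,0,0],[0,0,0],[0,0,0],[0,0,0],[0,0,0],[0,0,0],[0,0,0]],"delta_pos":[[-1.57,-5.2,0],[-1.57,-5.2,0],[-1.57,-5.2,0],[-1.57,-5.2,0],[-1.57,-5.2,0],[0,0,0],[0,0,0]],"grip":[0,0,0,0,0,0,0]}'; python3 -c "
from h import *
where();go((.578,.323,.12),-22)"
```

```text
time: 29.35
tcp_pos: [0.5464, 0.0575, 0.1985]
tcp_rot: [-3.084, 0.556, -0.041]
force: [0.8, -0.7, -1.8]
opening: 0.0941
grasp_force: 0.0
time: 30.22
tcp_pos: [0.5641, 0.326, 0.1994]
tcp_rot: [-3.086, 0.557, -0.042]
force: [0.3, -0.7, -0.1]
opening: 0.0938
grasp_force: 0.0
t 30.23 tcp [0.5641 0.326  0.1994] x [ 0.937 -0.35   0.025] z [ 0.027  0.001 -1.   ] open 0.0938 gf 0.0 F [ 0.3 -0.7 -0.1] q [-0.69  0.48  0.15  1.59 -0.06  1.05 -2.45]
turn total [-0.011 -0.025  0.027] then shift cm [ 1.4  -0.24  7.94] | shift before turn [ 1.2  -0.13  7.97]
```

```bash
python3 -m creep '{"turn":[[-0.011,-0.025,0.027],[0,0,0],[0,0,0],[0,0,0]],"delta_pos":[[0,0,0],[1.4,-0.24,3],[0,0,5],[0,0,0]],"grip":[0,0,0,0]}'; python3 -c "
from h import *
where();go((.578,.323,.067),-22);tubes()"
```

```text
time: 30.72
tcp_pos: [0.5771, 0.3218, 0.1179]
tcp_rot: [3.08, -0.602, -0.005]
force: [-0.3, -0.4, 0.8]
opening: 0.0941
grasp_force: 0.0
t 30.73 tcp [0.5771 0.3218 0.1179] x [ 0.926 -0.377 -0.003] z [-0.004 -0.003 -1.   ] open 0.0941 gf 0.0 F [-0.3 -0.4  0.8] q [-0.66  0.59  0.14  1.61 -0.1   0.95 -2.44]
turn total [ 0.004  0.003 -0.002] then shift cm [ 0.04 -0.15  5.09] | shift before turn [ 0.06 -0.17  5.09]
top
  stand 482.7 137.7 45.9 110.2 68.4
scene
  (np.int32(26), [390.4, 160.7], [0.5812, 0.3219, 0.0795], [0.5837, 0.3183], 26, [0.5837, 0.3183])
```

```bash
python3 -m creep '{"turn":[[0,0,0],[0,0,0],[0,0,0],[0,0,0]],"delta_pos":[[0.05,-0.12,2],[0,0,2],[0,0,1.1],[0,0,0]],"grip":[0,0.2,0.4,0.5]}';  python3 -c "
from h import *
where();go((.578,.323,.067),-22)"
```

```text
time: 31.32
tcp_pos: [0.579, 0.3246, 0.069]
tcp_rot: [3.084, -0.599, 0.001]
force: [0.7, 0.6, -0.2]
opening: 0.0676
grasp_force: 0.0
t 31.32 tcp [0.579  0.3246 0.069 ] x [ 0.927 -0.375  0.001] z [ 0.001 -0.    -1.   ] open 0.0676 gf 0.0 F [ 0.7  0.6 -0.2] q [-0.65  0.66  0.13  1.63 -0.11  0.87 -2.43]
turn total [-0.    -0.001  0.   ] then shift cm [-0.03  0.18  0.2 ] | shift before turn [-0.03  0.18  0.2 ]
```

```bash
python3 -m creep '{"turn":[[0,0,0],[0,0,0],[0,0,0],[0,0,0],[0,0,0],[0,0,0],[0,0,0],[0,0,0]],"delta_pos":[[0,0.15,0.1],[0,0,0],[0,0,0],[0,0,0],[0,0,0],[0,0,0],[0,0,0],[0,0,0]],"grip":[0.7,0.75,0.78,0.8,0.9,1,1,1]}'; python3 -m creep '{"turn":[[0,0,0],[0,0,0],[0,0,0],[0,0,0],[0,0,0],[0,0,0],[0,0,0],[0,0,0]],"delta_pos":[[0,0,-1],[0,0,-1],[0,0,-1],[0,0,-1],[0,0,-2],[0,0,-3],[0,0,-2],[0,0,0]],"grip":[1,1,1,1,1,1,1,1]}'; python3 -c "
from h import *
where(); go(slot(.068,.178,.066),3);tubes()"
```

```text
time: 32.33
tcp_pos: [0.5789, 0.3234, 0.0689]
tcp_rot: [-3.083, 0.599, -0.003]
force: [0.3, 0.1, -0.4]
opening: 0.0138
grasp_force: 30.0
time: 33.33
tcp_pos: [0.5793, 0.3237, 0.1809]
tcp_rot: [-3.081, 0.599, -0.006]
force: [-0.6, 0.2, -0.4]
opening: 0.0136
grasp_force: 30.0
t 33.33 tcp [0.5793 0.3237 0.1809] x [ 0.927 -0.375  0.003] z [ 0.004  0.002 -1.   ] open 0.0136 gf 30.0 F [-0.6  0.2 -0.4] q [-0.66  0.53  0.15  1.56 -0.09  1.06 -2.45]
turn total [-0.003 -0.004 -0.436] then shift cm [-7.82 49.87  0.29] | shift before turn [13.99 48.5   0.15]
top
  stand 482.8 138.1 46.1 109.8 68.4
scene
  (np.int32(10), [374.7, 216.0], [0.7106, 0.0949, 0.0768], [0.7143, 0.09], 5, [0.7151, 0.0851])
```

```bash
python3 -m creep '{"turn":[[0,0,-0.145],[0,0,-0.145],[0,0,-0.145],[0,0,0],[0,0,0],[0,0,0],[0,0,0],[0,0,0],[0,0,0],[0,0,0]],"delta_pos":[[0,0,0],[0,0,0],[0,0,0],[-0.87,5.5,0],[-0.87,5.5,0],[-0.87,5.5,0],[-0.87,5.5,0],[-0.87,5.5,0],[-0.87,5.5,0],[-0.87,5.5,0]],"grip":[1,1,1,1,1,1,1,1,1,1]}'; python3 -m creep '{"turn":[[0,0,0],[0,0,0],[0,0.12,0],[0,0.12,0],[0,0.12,0],[0,0.12,0],[0,0,0]],"delta_pos":[[-0.87,5.5,0],[-0.87,5.5,0],[0,0,0],[0,0,0],[0,0,0],[0,0,0],[0,0,0]],"grip":[1,1,1,1,1,1,1]}'; python3 -c "
from h import *
where(); go(slot(.068,.069,.066),3,28)"
```

```text
time: 34.67
tcp_pos: [0.5365, -0.0659, 0.1777]
tcp_rot: [-3.14, -0.08, -0.001]
force: [0.5, 1.4, -0.3]
opening: 0.0138
grasp_force: 30.0
time: 35.55
tcp_pos: [0.5237, -0.1753, 0.1771]
tcp_rot: [-3.038, -0.074, -0.743]
force: [-0.1, 0.8, 0.1]
opening: 0.0137
grasp_force: 30.0
t 35.55 tcp [ 0.5237 -0.1753  0.1771] x [0.886 0.043 0.462] z [ 0.461  0.024 -0.887] open 0.0137 gf 30.0 F [-0.1  0.8  0.1] q [ 0.3   0.16  0.08  2.18 -0.54  0.41 -0.68]
turn total [ 0.     0.009 -0.004] then shift cm [-4.76  0.32  9.71] | shift before turn [-4.68  0.34  9.75]
```

```bash
python3 -m creep '{"turn":[[0,0,0],[0,0,0],[0,0,0],[0,0,0],[0,0,0],[0,0,0]],"delta_pos":[[-1.4,0.1,2.9],[-1.4,0.1,2.9],[-1.1,0.1,2.2],[-0.6,0,1.25],[-0.2,0,0.4],[0,0,0]],"grip":[1,1,1,1,1,1]}'; python3 -c "
from h import *
where();go(slot(.068,.069,.066),3,28)"
```

```text
time: 36.3
tcp_pos: [0.5295, -0.177, 0.0705]
tcp_rot: [-3.036, -0.079, -0.744]
force: [-0.6, 0.7, -0.5]
opening: 0.0138
grasp_force: 30.0
t 36.3 tcp [ 0.5295 -0.177   0.0705] x [0.886 0.045 0.462] z [ 0.462  0.026 -0.887] open 0.0138 gf 30.0 F [-0.6  0.7 -0.5] q [ 0.45  0.38 -0.08  2.22 -1.06  0.19 -0.12]
turn total [-0.002  0.008 -0.001] then shift cm [-0.26  0.12  0.03] | shift before turn [-0.26  0.12  0.03]
```

```bash
python3 -m creep '{"turn":[[0,0,0],[0,0,0],[0,0,0],[0,0,0],[0,0,0],[0,0,0],[0,0,0],[0,0,0],[0,0,0],[0,0,0]],"delta_pos":[[0,0,0],[0,0,0],[0,0,0],[0,0,0],[0,0,0],[0.9,0,-1.75],[1.3,0,-2.6],[1.8,0,-3.5],[1.8,0,-3.5],[0,0,0]],"grip":[0.64,0.64,0.64,0.64,0.64,0.64,0.64,0.64,0.64,0.64]}'; python3 -c "
from h import *
where()
p,d=grab_frame('scene'); crop(p[:,:,::-1],(150,140,250,200),3,'pics/s4.png')
p,d=grab_frame('top'); crop(p[:,:,::-1],(230,120,260,150),3,'pics/t4.png')
go((.388,-.2535,.12),3)"
```

```text
time: 37.55
tcp_pos: [0.529, -0.178, 0.2016]
tcp_rot: [-3.037, -0.079, -0.754]
force: [0.2, 0.1, -0.4]
opening: 0.034
grasp_force: 0.0
t 37.55 tcp [ 0.529  -0.178   0.2016] x [0.883 0.046 0.468] z [ 0.467  0.023 -0.884] open 0.034 gf 0.0 F [ 0.2  0.1 -0.4] q [ 0.08  0.14  0.33  2.16 -0.56  0.47 -0.67]
turn total [-0.001 -0.483 -0.001] then shift cm [-14.35   6.86   7.86] | shift before turn [-16.36   6.87   0.3 ]
```

View pics/s4.png

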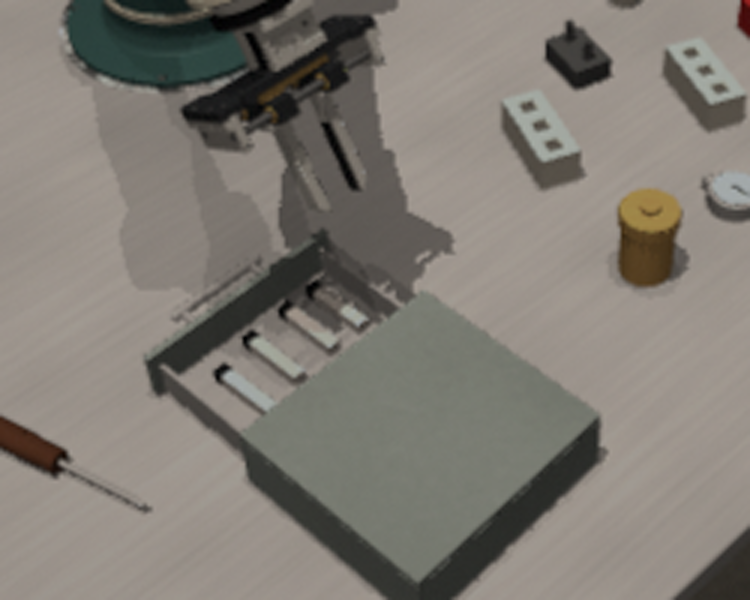

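View pics/t4.png

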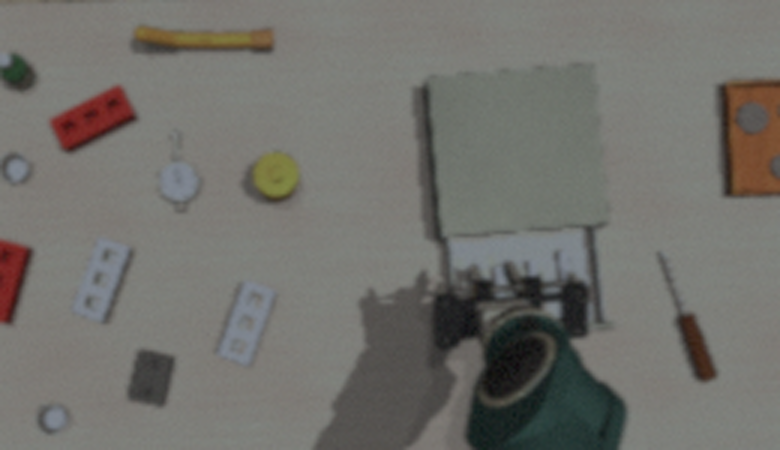

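The two pictures show four tubes in the tray, both stands empty and upright, and the bystanders in place. Next I'll go behind the handle with the fingers shut.

```bash
python3 -m creep '{"turn":[[0,-0.12,0],[0,-0.12,0],[0,-0.12,0],[0,-0.123,0],[0,0,0],[0,0,0],[0,0,0],[0,0,0],[0,0,0]],"delta_pos":[[0,0,0],[0,0,0],[0,0,0],[0,0,0],[-4.8,2.3,0],[-4.8,2.3,0],[-4.8,2.3,3],[0,0,4.9],[0,0,0]],"grip":[1,1,1,1,1,1,1,1,1]}'; python3 -c "
from h import *
where();go((.388,-.2535,.043),3)"
```

```text
time: 38.78
tcp_pos: [0.3851, -0.2532, 0.1169]
tcp_rot: [-3.137, -0.079, 0.011]
force: [0.2, -0.4, 0.5]
opening: 0.0003
grasp_force: 0.0
t 38.77 tcp [ 0.3851 -0.2532  0.1169] x [ 0.999  0.05  -0.007] z [-0.007  0.003 -1.   ] open 0.0003 gf 0.0 F [ 0.2 -0.4  0.5] q [ 0.11  0.3   0.47  2.11 -0.19  0.77 -0.82]
turn total [-0.004  0.007 -0.002] then shift cm [0.29 0.04 7.39] | shift before turn [0.34 0.07 7.39]
```

```bash
python3 -m creep '{"turn":[[0,0.007,0],[0,0,0],[0,0,0],[0,0,0],[0,0,0],[0,0,0],[0,0,0],[0,0,0]],"delta_pos":[[0,0,2],[0,0,3],[0,0,2.3],[0,0,0],[1,0,0],[1,0,0],[1,0,0],[0,0,0]],"grip":[1,1,1,1,1,1,1,1]}'; python3 -c "
from h import *
where()"
```

```text
time: 39.78
tcp_pos: [0.4188, -0.2524, 0.0472]
tcp_rot: [-3.14, -0.082, -0.011]
force: [-0.2, -0.5, 0.6]
opening: 0.0004
grasp_force: 0.0
t 39.77 tcp [ 0.4188 -0.2524  0.0472] x [0.999 0.052 0.007] z [ 0.007  0.001 -1.   ] open 0.0004 gf 0.0 F [-0.2 -0.5  0.6] q [ 0.15  0.47  0.4   2.09 -0.31  0.63 -0.76]
```

```bash
python3 -m creep '{"turn":[[0,0,0],[0,0,0],[0,0,0],[0,0,0],[0,0,0],[0,0,0],[0,0,0],[0,0,0]],"delta_pos":[[-0.5,0,0.4],[0,0,0.3],[0.5,0,0],[1,0,0],[1,0,0],[1,0,0],[1,0,0],[0,0,0]],"grip":[1,1,1,1,1,1,1,1]}'; python3 -c "
from h import *
where()
P=cloud('top',grab_frame('top')[1]);z=P[...,2]
q=P[(z>.05)&(z<.062)&(P[...,0]>.43)&(P[...,0]<.58)&(abs(P[...,1]+.25)<.12)];print(len(q),np.median(q,0))"
```

```text
time: 40.78
tcp_pos: [0.4587, -0.2503, 0.0402]
tcp_rot: [-3.14, -0.082, -0.011]
force: [-0.5, 0.0, 0.4]
opening: 0.0009
grasp_force: 0.0
t 40.77 tcp [ 0.4587 -0.2503  0.0402] x [0.999 0.052 0.007] z [ 0.007  0.001 -1.   ] open 0.0009 gf 0.0 F [-0.5  0.   0.4] q [ 0.13  0.53  0.39  2.01 -0.32  0.65 -0.79]
54 [ 0.51360673 -0.19727164  0.05783293]
```

```bash
python3 -m creep '{"turn":[[0,0,0],[0,0,0],[0,0,0],[0,0,0],[0,0,0],[0,0,0],[0,0,0],[0,0,0]],"delta_pos":[[1,0,0],[1,0,0],[1,0,0],[1,0,0],[1,0,0],[1,0,0],[0.5,0,0],[0,0,0]],"grip":[1,1,1,1,1,1,1,1]}'; python3 -c "
from h import *
where()
P=cloud('top',grab_frame('top')[1]);z=P[...,2]
q=P[(z>.05)&(z<.0615)&(P[...,0]>.5)&(P[...,0]<.598)&(abs(P[...,1]+.25)<.12)];print(len(q),np.median(q,0))"
```

```text
time: 41.82
tcp_pos: [0.523, -0.2471, 0.0406]
tcp_rot: [-3.14, -0.081, -0.01]
force: [-0.1, 0.4, 1.4]
opening: 0.0006
grasp_force: 0.0
t 41.83 tcp [ 0.523  -0.2471  0.0406] x [0.999 0.051 0.007] z [ 0.007  0.001 -1.   ] open 0.0006 gf 0.0 F [-0.1  0.4  1.4] q [ 0.09  0.6   0.38  1.88 -0.33  0.72 -0.85]
42 [ 0.57608628 -0.18185852  0.0571494 ]
```

```bash
python3 -m creep '{"turn":[[0,0,0],[0,0,0],[0,0,0],[0,0,0],[0,0,0]],"delta_pos":[[0.3,0,0],[0.3,0,0],[0.3,0,0],[0.3,0,0],[0,0,0]],"grip":[1,1,1,1,1]}'; python3 -c "
from h import *
where()
P=cloud('top',grab_frame('top')[1]);z=P[...,2]
q=P[(z>.05)&(z<.0615)&(P[...,0]>.5)&(P[...,0]<.61)&(abs(P[...,1]+.25)<.12)];print(len(q),np.median(q,0))"
```

```text
time: 42.5
tcp_pos: [0.5348, -0.2465, 0.0406]
tcp_rot: [-3.14, -0.08, -0.01]
force: [-0.7, 0.0, -0.7]
opening: 0.0001
grasp_force: 0.1
t 42.5 tcp [ 0.5348 -0.2465  0.0406] x [0.999 0.051 0.006] z [ 0.006  0.001 -1.   ] open 0.0001 gf 0.1 F [-0.7  0.  -0.7] q [ 0.09  0.62  0.38  1.85 -0.33  0.74 -0.86]
47 [ 0.58718248 -0.19453668  0.05726807]
```

```bash
python3 -m creep '{"turn":[[0,0,0],[0,0,0],[0,0,0]],"delta_pos":[[0.2,0,0],[0.2,0,0],[0,0,0]],"grip":[1,1,1]}'; python3 -m creep '{"turn":[[0,0,0],[0,0,0],[0,0,0]],"delta_pos":[[0.2,0,0],[0.2,0,0],[0,0,0]],"grip":[1,1,1]}'; python3 -c "
from h import *
where()
P=cloud('top',grab_frame('top')[1]);z=P[...,2]
q=P[(z>.05)&(z<.0615)&(P[...,0]>.5)&(P[...,0]<.61)&(abs(P[...,1]+.25)<.12)];print(len(q),np.median(q,0))"
```

```text
time: 42.92
tcp_pos: [0.5373, -0.2464, 0.0405]
tcp_rot: [-3.139, -0.079, -0.006]
force: [-9.8, 1.6, 7.5]
opening: 0.0005
grasp_force: 4.8
time: 43.3
tcp_pos: [0.5378, -0.2466, 0.0402]
tcp_rot: [-3.138, -0.077, 0.003]
force: [-32.5, 2.3, 25.4]
opening: 0.0003
grasp_force: 16.1
t 43.3 tcp [ 0.5378 -0.2466  0.0402] x [ 0.999  0.049 -0.002] z [-0.002  0.003 -1.   ] open 0.0003 gf 16.1 F [-32.5   2.3  25.4] q [ 0.09  0.62  0.39  1.83 -0.33  0.75 -0.87]
42 [ 0.58914284 -0.18430083  0.05758356]
```

The force rises at a hard stop, so the drawer is home. I'll back off along −x, rise, and check.

```bash
python3 -m creep '{"turn":[[0,0,0],[0,0,0],[0,0,0],[0,0,0],[0,0,0],[0,0,0],[0,0,0],[0,0,0],[0,0,0]],"delta_pos":[[-0.8,0,0],[-1.5,0,0],[-2.5,0,0],[-3,0,0],[-3,0,0],[0,0,-5],[-3,0,-5],[-3,0,-5],[0,0,0]],"grip":[1,1,1,1,1,1,1,1,1]}'; python3 -c "
from h import *
where();tubes()
p,d=grab_frame('scene'); crop(p[:,:,::-1],(150,140,250,200),3,'pics/s5.png')
P=cloud('top',grab_frame('top')[1]);z=P[...,2]
for y in(-.32,-.25,-.18):
  a=P[(z>.05)&(z<.0615)&(P[...,0]>.5)&(P[...,0]<.62)&(abs(P[...,1]-y)<.03)];c=P[(z>.064)&(z<.075)&(P[...,0]>.56)&(P[...,0]<.7)&(abs(P[...,1]-y)<.03)];print(y,np.median(a,0) if len(a) else 0,np.sort(c[:,0])[:8])"
```

```text
time: 44.48
tcp_pos: [0.3735, -0.2557, 0.1928]
tcp_rot: [3.14, 0.078, 0.02]
force: [0.2, 0.2, -0.6]
opening: 0.0007
grasp_force: 0.0
t 44.48 tcp [ 0.3735 -0.2557  0.1928] x [0.999 0.05  0.013] z [ 0.013  0.    -1.   ] open 0.0007 gf 0.0 F [ 0.2  0.2 -0.6] q [ 0.05  0.15  0.54  2.08 -0.1   0.92 -0.88]
top
  stand 547.7 337.3 48.3 109.9 69.2
  stand 482.6 138.1 46.5 109.8 68.3
scene
  (np.int32(13), [374.0, 216.6], [0.7108, 0.0916, 0.0767], [0.7145, 0.0867], 9, [0.7151, 0.0825])
-0.32 [ 0.59651128 -0.3219078   0.05731467] [0.59969801 0.60018948 0.6002696  0.60035842 0.60261304 0.60304528
 0.60306746 0.60315069]
-0.25 [ 0.59127106 -0.24743249  0.05614002] [0.58920144 0.59684475 0.59693196 0.59750241 0.59770537 0.59780229
 0.59807616 0.59807878]
-0.18 [ 0.58872249 -0.17593408  0.05764723] [0.58798213 0.59084418 0.5914178  0.59212724 0.59472754 0.59473803
 0.59476209 0.59495185]
```

View pics/s5.png

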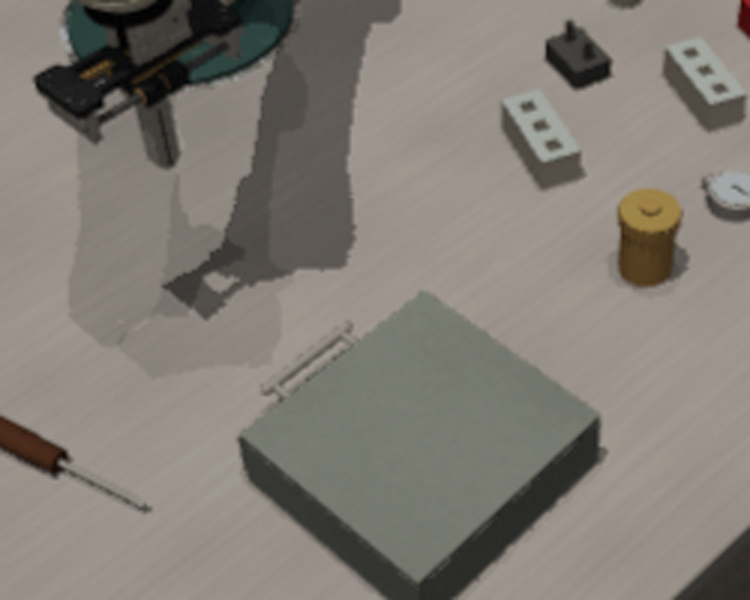

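The picture shows the drawer shut flush, with the handle at (310,360), both empty stands upright and nothing touching the robot.

```bash
python3 -c "
from plant import bot
print(bot.close_job())"
```

```text
the job is handed in; nothing more can be done
None
```

All four tubes that were there are lying in the drawer, the drawer is pushed home against its stop, both stands are upright, and the job is handed in (no verdict was returned).

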